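# Dust gate to the third click

### The arm

A 6-joint arm with a two-finger parallel gripper is mounted at the origin on the work surface. World frame = base frame: x ahead of the robot, y to its left, z up, the work surface at z = 0. Lengths are in m, angles in rad, forces in N, time in s.
With the tool pointing down it reaches from about 0.275 to 0.875 m from the base axis. Payload 12.5 kg.
Tool frame: the origin (TCP) lies at the very end of the fingers, on their centre line; the grasp point (between the pads) lies 19 mm behind it; z points along the fingers, y is the line along which they close (so a half turn about z gives the same grasp; the last joint's range is limited). The gripper opens to 85 mm and grips with 20 to 120 N. Pads are 22 mm wide; open, the fingers measure 114 mm over their backs; the gripper's body (76 mm by 85 mm) begins 54 mm behind the grasp point. The pads swing forward as they close: fully open they stand 13 mm farther back than shut.
Start: joints at [1.128, 0.351, 1.652, -0, 1.139, -0.085], TCP at [0.193, 0.515, 0.193] pointing down, gripper open.
Joint ranges: [-2.75, 2.75], [-0.79, 2.1], [0.01, 2.65], [-1.57, 4.71], [0.07, 3.14], [-2.87, 2.87]. Speed limits (rad/s): [2.22, 2.22, 2.79, 3.14, 3.14, 3.14].

### API

Orientations are given as a 3x3 rotation matrix whose columns are the frame's x, y, z axes.
In Python, from bench import manip gives the robot as it stands. Calls block until the motion is done:
- manip.move_ptp(position, orientation): joint-space move of the TCP to a pose.
- manip.move_l(position, attitude=None, max_speed=0.15): straight line of the TCP; attitude=None keeps the orientation; max_speed is the mean speed in m/s.
- manip.move_j(angles): joint-space move.
- manip.set_gripper(opening, effort=None): opening from 0.0 (shut) to 1.0 (fully open); effort is the grip in N (None keeps the last); returns when the fingers have stopped.
- manip.dwell(seconds).
- manip.inverse_kinematics(position, orientation): joint angles nearest the present ones, or None.
- manip.grab_frame(name): name is "side" or "top"; returns (picture, depth): 400x640x3 uint8, red, green, blue; 400x640 float32, m along the optical axis (not along the pixel's ray), 0 where there is no reading.
- manip.get_calibration(name): a dict with "camera_matrix" (3x3 intrinsics, pixels), "R" (3x3) and "t" (3): a world point X has camera coordinates R X + t. Camera axes: x right, y down, z forward; pixel columns grow to the right and rows downward; lengths in m; the calibration is good to about 2 mm. A picture is of the moment at which its call begins. get_calibration takes no time and is no camera call.
A pose or a line that the arm cannot do raises manip.Unreachable and nothing moves.
- manip.sign_off(): hands the job in; it is judged then, once.
Trained networks look in the newest picture that a camera, given by its name, has taken for a name from the list of things; names that differ only in an ending like _2 or _b are one class to them, and where a whole thing is asked for, a point or a joint stands for the part that bears it (a point fixed in the world has none). Each returns a list of dicts, best first, with "confidence" (0 to 1); they miss things now and then, are a little off and sometimes report something else, mostly with a low value. They report only what shows in the picture. A call takes as long as a camera call.
- manip.look_for(camera, name): "at" ([x, y, z] in m, in world coordinates, good to about 4 mm: the middle of the surface that is visible of it).
Readings, each from a call of its own:
- manip.current_time(): time.
- manip.current_qpos(): joint angles.
- manip.current_joint_vel(): joint speeds.
- manip.current_joint_torque(): joint torques, N m.
- manip.current_ee_pos(): TCP position.
- manip.current_tcp_rot(): TCP orientation.
- manip.current_force(): force on the tool from outside, world axes, zero at the start.
- manip.current_ft_torque(): the same for the moment, N m.
- manip.current_grip_width(): opening from 0.0 (shut) to 1.0 (fully open).
- manip.current_grip_force(): force on a finger pad.
Only numpy, scipy, OpenCV 4.12 (cv2) and the standard library are available. Lean on these libraries where they do the work, as an engineer would, in place of code of your own. Each camera call takes 0.05 s, during which the arm holds its last target. There are 200 camera calls.

### The job

The dust-extraction gate on the bench was left part open. Gently push its orange lever with the fingertips all the way to the red shut end, then push it back the other way, open, counting clicks from the shut stop, and leave it resting in the third click without ever running past it to the fourth. Do not shift the glue bottle, jar, screwdriver or tape measure standing around it.

Things in the scene. Friction and masses are not known exactly. Their poses are not given: they have to be found in the camera images.
- gate: Fixed sheet-metal gate housing on the bench, a box 130 (its x) x 260 (its y) x 90 mm high; origin at the centre of its underside, z up. Its front (-x) has a black barred intake; behind (+x) an 80 mm grey duct at mid height runs to 200 mm from the origin, then down. The lever travels along y over a black slot in the top at x = 0. Does not move, but its place and yaw differ each time.
- red_end (a point): Centre of the top of a red block (50 x 14 x 3 mm) on the housing top that marks the shut end of the slot, at y = -78 mm, 93 mm above the bench. Open is the other way, the housing's +y. A white strip beside the slot (x = +45 mm) has six black ticks 16 mm apart, one per notch, the first level with the lever's centre when shut.
- gate_slide (a joint): Lever travel along the housing's +y, m. 0: shut, hard stop (lever centre at housing y = -40 mm); 0.080: open stop. Sprung notches every 16 mm: 0, first click 0.016, second 0.032, third 0.048, fourth 0.064, fifth 0.080. About 5 N pushes it out of a notch; 8 to 11 mm on, past a ridge, it snaps ahead into the next notch by itself and stays. Starts between 0.012 and 0.036.
- lever_top (a point): Centre of the top face of the lever's orange push paddle, 146 mm above the bench, at housing x = 0; axes parallel to the housing's. The paddle is an upright block 44 mm (x, across the travel) x 14 mm (y, along it) x 36 mm high, its underside 20 mm above the housing top, carried by a steel stem (14 x 10 mm). Either flat 44 x 36 mm face can be pushed.
- glue: Yellow glue bottle with an orange cap, 60 mm diameter, 170 mm high, standing on the bench just past the open (+y) end of the housing; origin at the centre of its underside. To be left alone.
- jar: Small lidded jar, 68 mm diameter, 85 mm high, standing in front of the housing (robot side); origin at the centre of its underside. To be left alone.
- screwdriver: Red-handled screwdriver, about 200 mm long, lying on the bench in front of the housing; origin near its middle at the underside, its x along the shaft. To be left alone.
- tape: Yellow and black tape measure, 40 x 70 x 62 mm high, standing on the bench just past the shut (-y) end of the housing; origin at the centre of its underside. To be left alone.

How it is judged:
On the way, in this order (a step that is already met when the one before it is completed fails the run):
1. the lever is pushed home to the shut stop (value of joint gate_slide below 0.004 m), for 0.1 s.
2. the lever is pushed open into the third click (value of joint gate_slide between 0.0435 and 0.0525 m), for 0.2 s.
At the end, for the whole second after the job is handed in: The lever rests in the third notch (0.0435 to 0.0525 m of travel, i.e. 48 mm give or take 4.5 mm), still, and the glue bottle, jar, screwdriver and tape measure are within 20 mm of where they stood (all of step 2 and velocity of joint gate_slide between -0.01 and 0.01 m/s and not (distance of glue from where it was at the start of the episode above 0.02 m) and not (distance of jar from where it was at the start of the episode above 0.02 m) and not (distance of screwdriver from where it was at the start of the episode above 0.02 m) and not (distance of tape from where it was at the start of the episode above 0.02 m)); the robot touches nothing.
It fails at once if the lever runs past the third click over the ridge to the fourth (travel above 0.057 m) (value of joint gate_slide above 0.057 m).
It fails at once if the lever is forced: more than 45 N on the lever or its housing (contact force between any of the fingers, the arm and gate above 45 N).
It fails at once if a bystander (glue, jar, screwdriver, tape) is shifted, lifted or knocked over: moved more than 20 mm, or an upright one tipped (distance of any of glue, jar, screwdriver, tape from where it was at the start of the episode above 0.02 m or angle between any of glue, jar, tape's own z axis and vertical above 0.35 rad).
It also fails if it takes over 64 s, if anything falls off the work surface, if the arm or the gripper's body presses on something with over 40 N, if the wrist force passes 120 N, or if a joint passes its speed limit or range.

## Working session

There is one attempt and no reset: what is moved stays moved. The work goes in short steps, each a Python script; the robot and the scene stay as the last script left them, time stands still between calls to the robot, and variables do not carry over. Pictures are saved under pics/ and viewed, at most 10 in all, crops included, and the job is handed in when it is done.

```bash
mkdir -p pics; ls
python3 - <<'E'
from bench import manip as m
import cv2,numpy as np
for c in("top","side"):
    p,d=m.grab_frame(c); cv2.imwrite(f"pics/{c}0.png",p[:,:,::-1]); np.savez(f"pics/{c}0.npz",p=p,d=d)
    k=m.get_calibration(c); print(c,k["camera_matrix"].round(1).tolist(),k["R"].round(3).tolist(),k["t"].round(3).tolist())
    for n in("gate","red_end","lever_top","glue","jar","screwdriver","tape"):
        print(n,[(np.round(r["at"],3).tolist(),round(r["confidence"],2)) for r in m.look_for(c,n)[:2]])
print(m.current_time())
E
```

```text
pics
top [[399.1, 0.0, 315.6], [0.0, 399.1, 198.2], [0.0, 0.0, 1.0]] [[-0.019, -0.999, 0.034], [-0.982, 0.012, -0.187], [0.186, -0.037, -0.982]] [0.02, 0.531, 0.727]
gate [([0.577, -0.043, 0.093], 0.9)]
red_end [([0.576, -0.046, 0.091], 0.76)]
lever_top []
glue [([0.59, 0.126, 0.116], 0.58)]
jar [([0.427, -0.119, 0.086], 0.79)]
screwdriver [([0.437, 0.019, 0.024], 0.79)]
tape [([0.568, -0.233, 0.058], 0.69)]
side [[442.5, 0.0, 320.0], [0.0, 442.5, 196.5], [0.0, 0.0, 1.0]] [[0.999, -0.035, 0.023], [-0.003, -0.622, -0.783], [0.042, 0.782, -0.621]] [-0.527, 0.107, 0.819]
gate [([0.587, -0.08, 0.082], 0.64)]
red_end [([0.591, -0.087, 0.085], 0.78)]
lever_top [([0.568, -0.069, 0.127], 0.9)]
glue [([0.598, 0.117, 0.111], 0.85)]
jar [([0.421, -0.15, 0.063], 0.67)]
screwdriver [([0.436, 0.004, 0.019], 0.87)]
tape [([0.574, -0.25, 0.058], 0.7)]
0.8
```

View pics/top0.png

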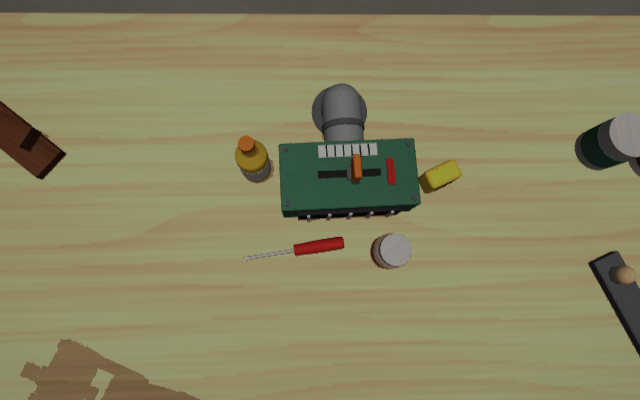

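View pics/side0.png

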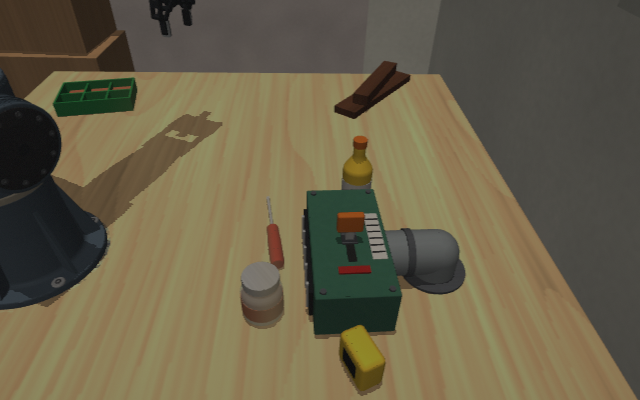

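The top view shows the housing at about (349,177), the red block at (391,172), the orange paddle at (357,166), glue at (250,158), tape at (440,175) and the jar at (392,251). Next I'll get metric positions from colour masks.

```bash
cat > h.py <<'E'
from bench import manip as m
import cv2,numpy as np
def onplane(c,uv,z):
    k=m.get_calibration(c); uv=np.atleast_2d(uv).astype(float)
    r=np.c_[uv,np.ones(len(uv))]@np.linalg.inv(k["camera_matrix"]).T@k["R"]
    o=-k["R"].T@k["t"]; return o+r*((z-o[2])/r[:,2])[:,None]
def cloud(c,d):
    k=m.get_calibration(c); v,u=np.mgrid[:400,:640]
    q=np.dstack([u,v,np.ones_like(u)])@np.linalg.inv(k["camera_matrix"]).T*d[...,None]
    return (q-k["t"])@k["R"]
def masks(p):
    h=cv2.cvtColor(p,cv2.COLOR_RGB2HSV).astype(int); H,S,V=h[...,0],h[...,1],h[...,2]
    return dict(red=((H<5)|(H>174))&(S>170)&(V>80),orange=(H>=6)&(H<=15)&(S>185)&(V>90),green=(H>55)&(H<90)&(S>80)&(V>40))
E
python3 - <<'E'
from h import *
for c in("top","side"):
    f=np.load(f"pics/{c}0.npz");p,d=f["p"],f["d"];P=cloud(c,d);M=masks(p)
    near=(abs(P[...,0]-.58)<.12)&(abs(P[...,1]+.06)<.15)
    for n,lo,hi in(("red",.085,.1),("orange",.1,.16),("orange",.141,.155),("green",.084,.096)):
        k=M[n]&near&(P[...,2]>lo)&(P[...,2]<hi); Q=P[k]
        if len(Q)<5: print(c,n,len(Q)); continue
        r=cv2.minAreaRect((Q[:,:2]*1000).astype(np.float32))
        v,u=np.nonzero(k)
        print(c,n,lo,len(Q),"mean",Q.mean(0).round(4),"min",Q.min(0).round(3),"max",Q.max(0).round(3),"rect",np.round(r[0],1),np.round(r[1],1),round(r[2],1),"px",u.mean().round(1),v.mean().round(1))
E
```

```text
top red 0.085 183 mean [ 0.5734 -0.1274  0.0922] min [ 0.55  -0.135  0.09 ] max [ 0.597 -0.12   0.096] rect [ 573.7 -127.4] [48. 14.] 2.3 px 390.4 171.0
top orange 0.1 175 mean [ 0.5699 -0.0573  0.1449] min [ 0.55  -0.065  0.141] max [ 0.591 -0.051  0.148] rect [570.3 -57.7] [41.7 13.1] 1.7 px 357.0 165.7
top orange 0.141 175 mean [ 0.5699 -0.0573  0.1449] min [ 0.55  -0.065  0.141] max [ 0.591 -0.051  0.148] rect [570.3 -57.7] [41.7 13.1] 1.7 px 357.0 165.7
top green 0.084 7244 mean [ 0.5626 -0.0456  0.0893] min [ 0.502 -0.18   0.085] max [0.638 0.081 0.094] rect [570.2 -49.9] [129.  257.7] 2.2 px 346.7 177.6
side red 0.085 199 mean [ 0.5743 -0.1285  0.0934] min [ 0.55  -0.136  0.091] max [ 0.598 -0.12   0.096] rect [ 574.1 -128.7] [48.6 15.2] 3.5 px 354.3 269.0
side orange 0.1 152 mean [ 0.5711 -0.0607  0.1454] min [ 0.551 -0.066  0.142] max [ 0.591 -0.053  0.148] rect [570.9 -59.8] [40.7 12.4] 3.2 px 350.5 214.9
side orange 0.141 152 mean [ 0.5711 -0.0607  0.1454] min [ 0.551 -0.066  0.142] max [ 0.591 -0.053  0.148] rect [570.9 -59.8] [40.7 12.4] 3.2 px 350.5 214.9
side green 0.084 6237 mean [ 0.5642 -0.0748  0.0903] min [ 0.503 -0.182  0.086] max [0.639 0.079 0.094] rect [570.7 -51.9] [129.2 259.1] 2.2 px 345.4 248.8
```

```bash
cat >> h.py <<'E'
C=np.array([.5705,-.0507]);a=np.deg2rad(2.2)
gx=np.array([np.cos(a),np.sin(a),0]);gy=np.array([-np.sin(a),np.cos(a),0])
zt=np.array([0,0,-1.])
def att(s): y=s*gx; return np.c_[np.cross(y,zt),y,zt]
def W(y,z,x=0.): return np.r_[C,z]+x*gx+y*gy
def gpos():
    q=np.array(m.current_ee_pos())-np.r_[C,0]; return q@gy
def fy(): return float(np.array(m.current_force())@gy)
E
python3 - <<'E'
from h import *
m.set_gripper(0.0,20)
q0=np.array(m.current_qpos())
p=np.array(m.current_ee_pos());p[2]=.29
m.move_l(p,max_speed=.2)
best=min((1,-1),key=lambda s:(lambda q:9 if q is None else abs(q[5]))(m.inverse_kinematics(W(.04,.29),att(s))))
print("s",best,m.inverse_kinematics(W(.04,.29),att(best)))
m.move_ptp(W(.04,.29),att(best))
print(m.current_time(),m.current_ee_pos())
m.move_l(W(.04,.118),max_speed=.15)
print(m.current_time(),m.current_ee_pos(),m.current_force(),gpos())
p,d=m.grab_frame("side");cv2.imwrite("pics/s1.png",p[:,:,::-1])
print(m.look_for("side","lever_top")[:1])
E
```

```text
s 1 [-1.00659779e-01  3.06816176e-01  1.47177333e+00 -4.44089210e-16
  1.36300315e+00 -1.39057022e-01]
4.5083 [ 0.56895695 -0.00994962  0.29002167]
5.8083 [ 0.56947733 -0.01074682  0.11884249] [0.10243109 0.59841972 0.74126286] 0.039962985364453946
[]
```

View pics/s1.png

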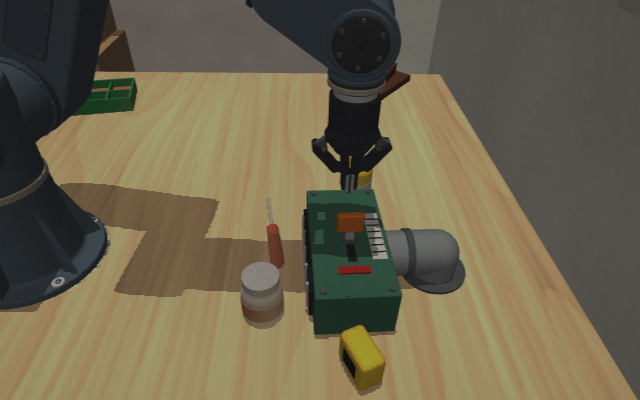

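The closed fingers at (350,185) stand just behind the paddle at (350,220), clear of everything. Now I'll push towards shut.

```bash
cat >> h.py <<'E'
def step(y,v=.02):
    m.move_l(W(y,.118),max_speed=v); return gpos(),fy()
E
python3 - <<'E'
from h import *
step(.016,.08); f0=fy(); t0=m.current_time(); y=.016; L=[]
while y>-.026:
    y-=.001; g,f=step(y); L.append((round(g*1e3,1),round(f-f0,1)))
    if abs(f-f0)>(16 if y<-.012 else 25): break
print(f0,L,m.current_time()-t0,m.current_time())
p,d=m.grab_frame("side");np.savez("pics/s2.npz",p=p,d=d)
P=cloud("side",d);k=masks(p)["orange"]&(P[...,2]>.1)&(P[...,2]<.16)&(abs(P[...,0]-.58)<.1)&(abs(P[...,1]+.08)<.1)
for lo in(.1,.141):
    Q=P[k&(P[...,2]>lo)]; print(len(Q),((Q[:,:2]-C)@gy[:2]).min(),((Q[:,:2]-C)@gy[:2]).max())
E
```

```text
-0.04825670974877176 [(np.float64(15.2), 0.2), (np.float64(14.1), -0.6), (np.float64(12.9), 0.2), (np.float64(11.9), -0.3), (np.float64(11.0), -0.6), (np.float64(10.0), -0.2), (np.float64(9.0), -0.6), (np.float64(7.9), 0.2), (np.float64(7.0), -0.4), (np.float64(6.0), -0.4), (np.float64(4.9), 0.0), (np.float64(3.9), -0.8), (np.float64(2.9), -0.9), (np.float64(2.0), 1.2), (np.float64(0.9), 1.2), (np.float64(-0.0), 0.2), (np.float64(-1.1), 0.7), (np.float64(-2.1), 0.9), (np.float64(-3.1), -0.1), (np.float64(-4.1), 0.8), (np.float64(-5.1), -0.8), (np.float64(-6.1), 0.2), (np.float64(-7.1), -0.6), (np.float64(-8.1), -0.4), (np.float64(-9.1), -0.0), (np.float64(-10.0), -0.0), (np.float64(-11.1), -0.3), (np.float64(-12.0), 0.2), (np.float64(-13.1), 0.0), (np.float64(-14.1), -0.0), (np.float64(-15.1), -0.5), (np.float64(-16.1), 0.3), (np.float64(-17.1), -0.2), (np.float64(-18.0), 0.1), (np.float64(-19.0), 0.8), (np.float64(-20.0), 0.3), (np.float64(-21.0), 0.1), (np.float64(-22.1), -0.6), (np.float64(-23.0), 0.2), (np.float64(-24.0), 0.3), (np.float64(-25.1), -0.1), (np.float64(-26.0), -0.2)] 10.5 16.8583
350 -0.016228606527821852 -0.005021704627996071
64 -0.015994887989800147 -0.005021704627996071
```

Run:
```python
from h import *
print(m.current_ee_pos(),m.current_grip_width())
p=np.load("pics/s2.npz")["p"][120:320,240:480];t,_=m.grab_frame("top");t=t[90:270,240:480]
o=np.vstack([cv2.resize(p,None,fx=1.5,fy=1.5),cv2.resize(t,None,fx=1.5,fy=1.5)]);cv2.imwrite("pics/s2.png",o[:,:,::-1])
```

```text
[ 0.57150053 -0.07671405  0.11800092] -0.002285862326378843
```

View pics/s2.png

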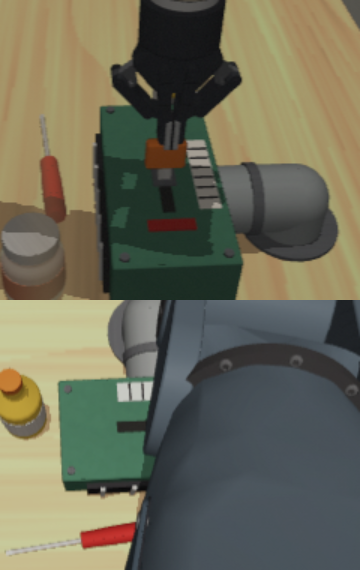

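The paddle at (350,222) hasn't moved, and the fingers are still behind it with no contact force. I'll compare the fingers' depth with the reported TCP.

Run:
```python
from h import *
f=np.load("pics/s2.npz");p,d=f["p"],f["d"];P=cloud("side",d)
k=m.get_calibration("side")
def proj(X): q=k["R"]@X+k["t"]; return (k["camera_matrix"]@q/q[2])[:2].round(1),q[2].round(3)
print("tcp proj",proj(np.array(m.current_ee_pos())),proj(W(-.026,.15)),proj(W(-.026,.2)))
for r in range(170,216,5):
    print(r,[(c,P[r,c].round(3).tolist()) for c in(349,353,357)])
print("finger heights by y:")
print(m.current_qpos(),m.current_force(),m.current_time())
```

```text
tcp proj (array([350.6, 234.4]), np.float64(0.71)) (array([351.9, 219.4]), np.float64(0.69)) (array([354.2, 194.2]), np.float64(0.659))
170 [(349, [0.558, -0.098, 0.259]), (353, [0.564, -0.097, 0.258]), (357, [0.571, -0.088, 0.252])]
175 [(349, [0.559, -0.097, 0.25]), (353, [0.564, -0.096, 0.249]), (357, [0.571, -0.087, 0.242])]
180 [(349, [0.559, -0.096, 0.24]), (353, [0.565, -0.094, 0.239]), (357, [0.572, -0.087, 0.234])]
185 [(349, [0.56, -0.093, 0.23]), (353, [0.566, -0.094, 0.23]), (357, [0.576, -0.068, 0.211])]
190 [(349, [0.561, -0.094, 0.221]), (353, [0.567, -0.088, 0.217]), (357, [0.575, -0.075, 0.206])]
195 [(349, [0.562, -0.089, 0.208]), (353, [0.568, -0.088, 0.208]), (357, [0.574, -0.088, 0.207])]
200 [(349, [0.562, -0.091, 0.2]), (353, [0.569, -0.089, 0.199]), (357, [0.575, -0.088, 0.198])]
205 [(349, [0.564, -0.083, 0.184]), (353, [0.57, -0.087, 0.188]), (357, [0.575, -0.088, 0.189])]
210 [(349, [0.565, -0.083, 0.175]), (353, [0.57, -0.089, 0.179]), (357, [0.576, -0.086, 0.177])]
215 [(349, [0.565, -0.086, 0.167]), (353, [0.571, -0.088, 0.169]), (357, [0.577, -0.086, 0.167])]
finger heights by y:
[-2.14134463e-01  4.84208722e-01  1.65185203e+00  1.36898813e-05
  1.00551655e+00 -2.52497033e-01] [-0.14615869 -0.61047709  0.06826969] 16.9583
```

Run:
```python
from h import *
p,d=m.grab_frame("side");np.savez("pics/s3.npz",p=p,d=d);P=cloud("side",d)
p0=np.load("pics/side0.npz")["p"];P0=cloud("side",np.load("pics/side0.npz")["d"])
for r in range(206,264,3): print(r,P0[r,350].round(3),p0[r,350],"|",P[r,350].round(3),p[r,350])
o=np.hstack([cv2.resize(x[170:290,290:410],None,fx=3.3,fy=3.3,interpolation=cv2.INTER_CUBIC) for x in(p0,p)]);cv2.imwrite("pics/s3.png",o[:,:,::-1])
```

```text
206 [0.582 0.028 0.091] [42 70 54] | [ 0.565 -0.088  0.186] [52 52 51]
209 [0.581 0.021 0.089] [43 70 55] | [ 0.565 -0.088  0.181] [56 56 56]
212 [ 0.571 -0.054  0.146] [136  69  28] | [ 0.566 -0.087  0.174] [62 62 61]
215 [ 0.57  -0.062  0.146] [143  74  27] | [ 0.493 -0.593  0.606] [66 66 65]
218 [ 0.57  -0.065  0.142] [89 46 19] | [ 0.567 -0.088  0.163] [71 70 68]
221 [ 0.493 -0.593  0.606] [83 42 17] | [ 0.57  -0.065  0.136] [95 49 18]
224 [ 0.571 -0.066  0.131] [82 43 19] | [ 0.571 -0.065  0.129] [96 50 21]
227 [ 0.571 -0.065  0.123] [81 41 16] | [ 0.571 -0.066  0.124] [93 48 18]
230 [ 0.572 -0.065  0.116] [80 41 16] | [ 0.572 -0.065  0.116] [92 48 18]
233 [ 0.572 -0.063  0.108] [71 69 66] | [ 0.572 -0.065  0.11 ] [81 79 76]
236 [ 0.572 -0.066  0.104] [71 69 67] | [ 0.573 -0.063  0.101] [81 79 77]
239 [ 0.573 -0.063  0.094] [55 54 54] | [ 0.573 -0.062  0.094] [62 61 61]
242 [ 0.573 -0.069  0.094] [57 57 58] | [ 0.573 -0.068  0.092] [41 42 42]
245 [ 0.573 -0.073  0.091] [28 27 26] | [ 0.573 -0.073  0.091] [22 21 20]
248 [ 0.572 -0.081  0.092] [26 26 25] | [ 0.572 -0.081  0.092] [20 20 21]
251 [ 0.572 -0.086  0.09 ] [26 26 24] | [ 0.571 -0.087  0.091] [23 20 21]
254 [ 0.571 -0.095  0.092] [25 26 24] | [ 0.571 -0.094  0.091] [24 24 23]
257 [ 0.57  -0.101  0.091] [27 27 25] | [ 0.57  -0.102  0.092] [19 20 18]
260 [ 0.57  -0.107  0.091] [27 27 26] | [ 0.569 -0.11   0.094] [19 19 18]
263 [ 0.569 -0.112  0.09 ] [43 70 54] | [ 0.569 -0.113  0.09 ] [32 51 40]
```

View pics/s3.png

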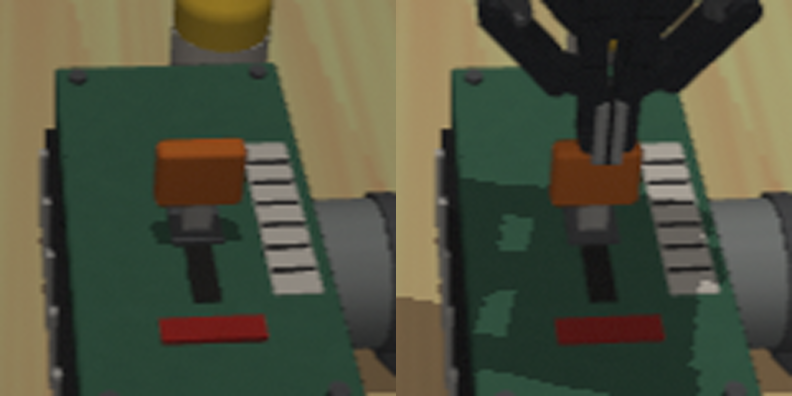

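Left is the start, right is now. The fingertips end at about crop (607,162), roughly z ≈ 0.16, so they passed over the paddle even though the reported TCP z is 0.118. I'll go back and measure the tip height before lowering.

```bash
cat >> h.py <<'E'
def tip(tag):
    p,d=m.grab_frame("side");P=cloud("side",d);q=np.array(m.current_ee_pos())
    k=(np.linalg.norm(P[...,:2]-q[:2],axis=-1)<.024)&(P[...,2]>.097)&(p.max(-1).astype(int)-p.min(-1)<14)&(d>0)
    Q=P[k]; cv2.imwrite(f"pics/{tag}.png",cv2.resize(p[120:280,250:450],None,fx=3,fy=3)[:,:,::-1])
    print(tag,"ee",q.round(4),"tip z 1/5/20pct",np.percentile(Q[:,2],[1,5,20]).round(3) if len(Q) else None,len(Q))
E
python3 - <<'E'
from h import *
tip("a")
m.move_l(W(.04,.118),max_speed=.1); tip("b")
print(m.current_time(),m.current_force(),m.current_tcp_rot().round(3) if hasattr(m.current_tcp_rot(),'round') else m.current_tcp_rot())
E
```

```text
a ee [ 0.5715 -0.0767  0.118 ] tip z 1/5/20pct [0.102 0.165 0.19 ] 1465
b ee [ 0.569  -0.0112  0.118 ] tip z 1/5/20pct [0.163 0.17  0.194] 1254
17.9167 [ 0.32343226  0.14819166 -0.20568468] [[-0.038  0.999  0.   ]
 [ 0.999  0.038 -0.   ]
 [-0.     0.    -1.   ]]
```

View pics/b.png

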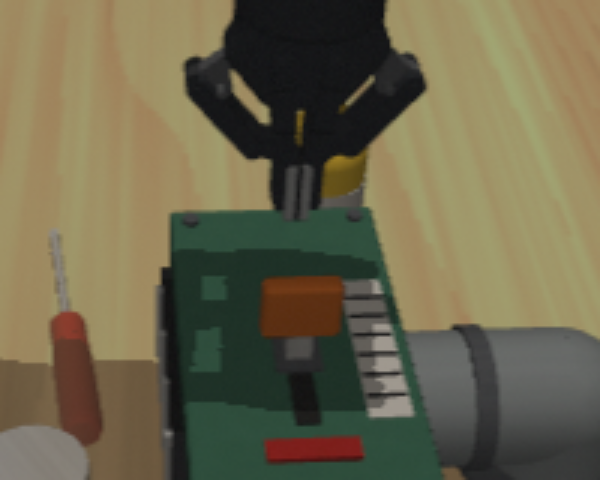

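The tips hang at crop (297,218), which puts them about 42 mm above the reported TCP. I'll lower by 37 mm with a force guard and check again.

Run:
```python
from h import *
f0=np.array(m.current_force())
for z in(.105,.095,.088,.081):
    m.move_l(W(.035,z),max_speed=.06); f=np.array(m.current_force())-f0; print(z,f.round(1))
    if abs(f).max()>5: break
tip("c"); print(m.current_time())
```

```text
0.105 [ 0.1 -0.   0.7]
0.095 [-0.2 -0.   0.5]
0.088 [-0.3 -0.3  0.9]
0.081 [-0.5  0.1  0.1]
c ee [ 0.5691 -0.0157  0.0808] tip z 1/5/20pct [0.126 0.133 0.155] 1134
19.2
```

View pics/c.png

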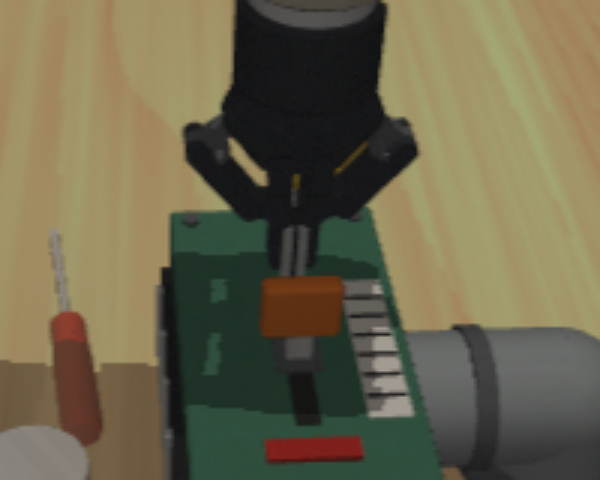

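Tip z is now about 0.123, alongside the paddle, with nothing touched. Pushing shut.

```bash
cat >> h.py <<'E'
Z=.080
def step(y,v=.02,z=None):
    m.move_l(W(y,z or Z),max_speed=v); return gpos(),fy()
E
python3 - <<'E'
from h import *
f0=fy(); step(.016,.06); y=.016; L=[]
while y>-.024:
    y-=.0015 if y>-.012 else .001; g,f=step(y); L.append((float(round(g*1e3,1)),round(f-f0,1)))
    if abs(f-f0)>(14 if y<-.012 else 22): break
print(L,m.current_time())
tip("d")
E
```

```text
[(14.6, 0.5), (13.0, -0.5), (11.4, 1.5), (10.1, 2.8), (8.7, 3.8), (6.9, 2.9), (5.2, 0.6), (3.7, 0.4), (2.3, 0.6), (0.8, 0.3), (-0.6, 0.3), (-2.1, 0.4), (-3.6, -0.0), (-5.1, 0.2), (-6.3, 3.9), (-7.9, 4.0), (-9.7, 3.0), (-11.3, 1.8), (-12.8, 0.3), (-13.7, 0.2), (-14.6, 0.7), (-15.6, 1.3), (-16.6, 1.2), (-17.6, 1.3), (-18.6, 0.5), (-19.5, 0.6), (-20.6, 0.4), (-21.5, 1.4), (-21.5, 8.2), (-21.6, 14.7)] 27.1667
d ee [ 0.5713 -0.0722  0.08  ] tip z 1/5/20pct [0.101 0.142 0.163] 1108
```

View pics/d.png

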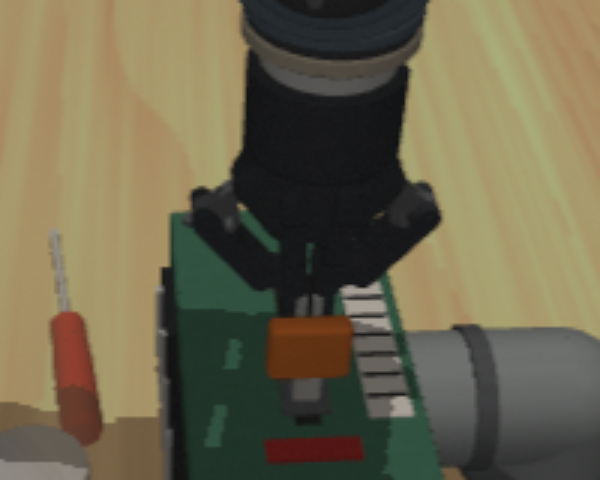

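The paddle is against the shut stop: position held at -21.5 mm while force rose to 14.7 N. Now I'll lift over it and push open, stopping at the third snap.

Run:
```python
from h import *
m.move_l(W(-.012,Z),max_speed=.05); m.move_l(W(-.012,.135),max_speed=.12)
m.move_l(W(-.078,.135),max_speed=.12); f0=np.array(m.current_force())
m.move_l(W(-.078,Z),max_speed=.1); print((np.array(m.current_force())-f0).round(1))
step(-.064,.05); f0=-.0; f0=fy(); y=-.064; L=[]; peak=0
while y<-.0135:
    y+=.002 if y<-.028 else .001; g,f=step(y); L.append((float(round(g*1e3,1)),round(f-f0,1)))
    if abs(f-f0)>16: break
    if y>-.026:
        peak=max(peak,f0-f)
        if y>-.0205 and peak>2 and f0-f<1: break
print(L,m.current_time())
tip("e")
p,d=m.grab_frame("side");P=cloud("side",d);k=masks(p)["orange"]&(P[...,2]>.1)&(P[...,2]<.16)&(abs(P[...,0]-.58)<.1)&(abs(P[...,1]+.05)<.1)
Q=P[k];print(len(Q),np.percentile((Q[:,:2]-C)@gy[:2],[2,50,98]).round(4))
```

```text
[-0.1 -1.5  1.6]
[(-62.0, -1.1), (-60.0, -1.5), (-57.9, 0.2), (-56.2, -3.3), (-54.0, -3.5), (-51.7, -1.3), (-49.6, -1.2), (-47.8, -1.2), (-45.9, -0.6), (-43.9, -1.0), (-41.9, -0.6), (-40.2, -3.9), (-38.0, -3.6), (-35.7, -1.7), (-33.6, -1.0), (-31.8, -1.1), (-29.8, -0.3), (-27.9, -1.5), (-27.0, -0.4), (-25.9, -1.3), (-25.1, -2.8), (-24.3, -6.5), (-23.0, -5.2), (-21.8, -3.4), (-20.8, -2.8), (-19.8, -1.3), (-18.8, -1.8), (-17.8, -1.3), (-16.8, -0.4)] 37.2917
e ee [ 0.5711 -0.0675  0.0799] tip z 1/5/20pct [0.102 0.13  0.153] 1234
51 [-0.0078 -0.0055 -0.004 ]
```

View pics/e.png

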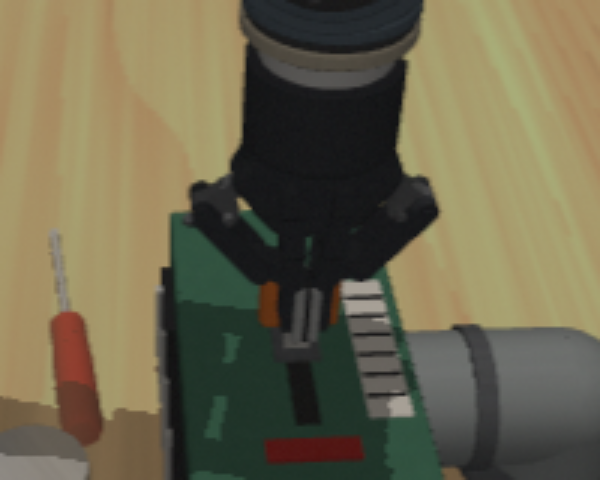

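The paddle's front face measures about -5.5 mm, so the lever is at about 41 mm: near the ridge top but not yet snapped. I'll continue in small steps with a camera check on each.

```bash
cat >> h.py <<'E'
def face():
    p,d=m.grab_frame("side");P=cloud("side",d);k=masks(p)["orange"]&(P[...,2]>.1)&(P[...,2]<.16)&(abs(P[...,0]-.58)<.1)&(abs(P[...,1]+.05)<.1)
    Q=P[k]; return np.r_[len(Q),np.percentile((Q[:,:2]-C)@gy[:2]*1e3,[10,50])].round(1)
E
python3 - <<'E'
from h import *
y=-.0168
print(face())
while y<-.0128:
    y+=.0008; g,f=step(y,.015); F=face(); print(round(g*1e3,1),round(f,1),F,m.current_time())
    if F[2]>-1.5: break
E
```

```text
[50.  -6.8 -5.5]
-15.9 0.7 [52.  -5.6 -4.5] 37.7417
-15.2 0.9 [52.  -5.1 -4. ] 38.0417
-14.4 0.3 [45.   0.9  1.8] 38.3417
```

It snapped: the face jumped from -4 to about +1.5 mm, which gives s ≈ 48 mm. I'll retreat and verify.

Run:
```python
from h import *
m.move_l(W(-.04,Z),max_speed=.08); m.move_l(W(-.04,.25),max_speed=.15); m.move_l(W(-.04,.25)-.12*gx,max_speed=.2)
p,d=m.grab_frame("side");P=cloud("side",d)
k=masks(p)["orange"]&(P[...,2]>.141)&(P[...,2]<.152)&(abs(P[...,0]-.57)<.05)&(abs(P[...,1]+.05)<.09)
c=((P[k][:,:2]-C)@gy[:2]);print(len(c),"lever s",(c.min()+c.max())/2+.04,c.mean()+.04,face(),m.current_force(),m.current_time())
for n in("glue","jar","screwdriver","tape"): print(n,[np.round(r["at"],3).tolist() for r in m.look_for("side",n)[:1]])
cv2.imwrite("pics/f.png",p[:,:,::-1])
```

```text
168 lever s 0.04630007097254805 0.04526088349779627 [303.    0.5   2.6] [-0.03507188  0.00495755 -0.05233606] 40.9417
glue [[0.6, 0.115, 0.112]]
jar [[0.426, -0.152, 0.063]]
screwdriver [[0.436, 0.002, 0.016]]
tape [[0.576, -0.254, 0.057]]
```

View pics/f.png

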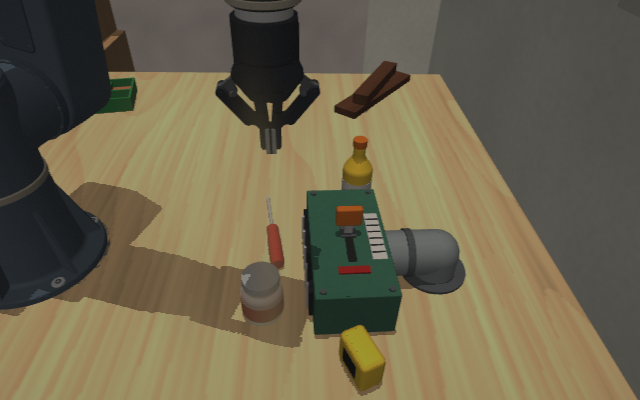

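The paddle at (349,215) sits in the third notch, the gripper at (270,140) is clear, and the bystanders haven't moved. Handing in.

```bash
python3 -c "
from bench import manip as m
print(m.sign_off())"
```

```text
the job is handed in; nothing more can be done
None
```

I pushed the lever to the shut stop, then open to the third click (about 46–48 mm by camera), touched no bystanders, and handed the job in at about 41 s; no verdict was returned.

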